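Eject a topping cup and trap it in the lane

TASK

Press the dispenser's black ejector key fully down with one finger and, with the other finger standing in the lane beside the key, trap the sealed topping cup that springs out before it slides away through the lane's open mouth. Do not lift or tip the cup, and leave everything else on the counter where it stands. Finish while still holding: key held down, cup upright and stopped against the other finger inside the lane.

Things in the scene. Friction and masses are not known exactly. Their poses are not given: they have to be found in the camera images.
- dispenser: low steel dispenser fixed to the counter, 238 mm long. Origin on the counter surface; x points from the open mouth back to the grey spring housing (cups come out towards -x), z up. Lane floor 20 mm above the counter, 58 mm wide between 3 mm walls (tops 41 mm above the counter); open end at x = -68 mm, housing (56 mm high) from x = 62 mm. Key block (52 x 46 x 30 mm high) outside the -y wall.
- cup: sealed topping cup, upright, 50 mm across, 32 mm high, about 60 g, white lid; origin under its centre. Starts on the lane floor, centre at x = +30 mm of the dispenser, between a spring follower behind it (pushes 3 N, 1.7 N at the end of its 105 mm stroke) and a 9 mm high gate. Gate down, it shoots out of the mouth in under half a second unless something stands in the lane.
- key_top (a point): centre of the top face of the black ejector key, 38 mm (along the lane) x 34 mm, 45 mm above the counter when up, 32 mm when fully down. It is level with lane_stop along the lane, 58 mm to its -y side. Axes as the dispenser's.
- key (a joint): travel of the ejector key, m: 0 = up, 0.013 = fully down. Spring-loaded (about 2 N rising to 5 N, plus up to 3 N friction of the cup on the gate). The gate is part of the key and frees the cup at about 0.009; it springs up again when the key is let go.
- lane_stop (a point): point on the lane floor (20 mm above the counter), on the lane's centre line, at x = -45 mm of the dispenser, directly beside the key: a fingertip here, 5 to 20 mm above the floor, stops the cup well inside the lane. Axes as the dispenser's.
- lane_mouth (a point): middle of the lane's open end, on the edge of the floor (x = -68 mm of the dispenser).
- spare_cup: spare sealed topping cup, same make as cup (50 mm across, 32 mm high), standing on the counter beside the dispenser; origin under its centre; bystander
- can: small can, 52 mm across, 55 mm high, standing beside the dispenser on the key's side; origin under its centre; bystander
- jar: glass jar with steel cap, 60 mm across, 80 mm high; origin under its centre; bystander
- squeeze_bottle: clear bottle, 60 mm across, 160 mm high; origin under its centre; bystander
- drink_cup: white open cup, rim 84 mm across, 110 mm high; origin under its centre; bystander
- scoop: spoon 190 mm long lying on the counter; bystander
- tin: aluminium tin 90 x 60 x 35 mm lying on the counter; origin under its centre; bystander
There are look-alikes about, which are no part of the job. What is shaped like the cup but blue or purple is not meant.

How it is judged:
By the outcome, as a careful person would: the job done as asked, in the order asked, and still so for the second after the job is handed in, while the arm keeps its last pose, push and grip.
It also fails if it takes over 32 s, if anything falls off the work surface, if the arm or the gripper's body presses on something with over 40 N, if the wrist force passes 120 N, or if a joint passes its speed limit or range.

ROBOT

A 7-joint arm with a two-finger parallel gripper is mounted at the origin on the work surface. World frame = base frame: x ahead of the robot, y to its left, z up, the work surface at z = 0. Lengths are in m, angles in rad, forces in N, time in s.
With the tool pointing down it reaches from about 0.425 to 0.925 m from the base axis. Payload 6.8 kg.
Tool frame: the origin (TCP) lies midway between the tips of the shut fingers; the grasp point (between the pads) lies 19 mm behind it; x points along the fingers, y is the direction in which the jaws open and shut, and the axes are right-handed (so a half turn about x gives the same grasp; the last joint's range is limited). The gripper opens to 85 mm and grips with 20 to 120 N. Pads are 22 mm wide; open, the fingers measure 114 mm over their backs; the gripper's body (76 mm by 85 mm) begins 54 mm behind the grasp point. The pads swing forward as they close: fully open they stand 13 mm farther back than shut.
Start: joints at [1.071, 0.477, 0.022, 1.555, -0.011, 1.109, -0.083], TCP at [0.258, -0.624, 0.231] pointing down, gripper open.
Joint ranges: [-2.96, 2.96], [-0.34, 2.1], [-1.41, 1.46], [0.24, 2.44], [-1.37, 4.51], [0.17, 1.92], [-2.96, 2.96]. Speed limits (rad/s): [2.39, 2.39, 3.14, 3.14, 3.14, 3.14, 3.14].

INTERFACE

Orientations are given as a rotation vector (axis times angle).
In Python, from bench import r, viewer, nets gives the robot as it stands.
- The arm moves only by the shell command python3 -m pendant 'ROWS' [FORCE]. ROWS is JSON, one flat list of numbers, 5 for each row, row after row: the finger opening in mm, from 0 to 85.4, then the shift along the tool's x, y, z in mm, then the turn about the tool's x in rad. A call has 1 to 20 rows; each row shifts and turns the commanded pose from where the row before left it, along the tool's axes as they then stand; what a row does not reach is not made up. A row lasts 1/8 s, in which the tool goes at most 62.5 mm and 10.7 degrees, less where a joint would pass 70% of its speed; a pose out of reach is approached as far as the arm can. A call with a gripper value outside its range is refused whole. The fingers move at their own pace and stop on an object; FORCE is the grip in N (left out, the last holds). Time passes only in rows, so rows that do not move let the fingers close. It gives the time, the measured TCP pose, the force and the opening at its end, in the units of the state.
- r.get_obs(): the state, without advancing time (a new reading comes with each control period).
- viewer.grab_frame(name): name is "scene" or "top" or "wrist"; returns (picture, depth): 384x512x3 uint8, red, green, blue; 384x512 float32, m along the optical axis (not along the pixel's ray), 0 where there is no reading.
- viewer.calibration(name): a dict with "mtx" (3x3 intrinsics, pixels), "distortion" ([k1, k2, p1, p2, k3] as OpenCV has them; the pictures are not rectified), "world_to_cam" (4x4, takes a point from world to camera coordinates). Camera axes: x right, y up, looking along -z (the intrinsics and any distortion apply to the point x, -y, -z); pixel columns grow to the right and rows downward; lengths in m; the calibration is good to about 2 mm. A picture is of the moment at which its call begins: read the wrist's pose just before it. calibration takes no time and is no camera call; for the wrist camera it gives the pose at the moment of the call.
- r.hand_in(): hands the job in, once; it reports no verdict.
Trained networks look in the newest picture that a camera, given by its name, has taken for a name from the list of things; names that differ only in an ending like _2 or _b are one class to them, and where a whole thing is asked for, a point or a joint stands for the part that bears it (a point fixed in the world has none). Each returns a list of dicts, best first, with "score" (0 to 1); they miss things now and then, are a little off and sometimes report something else, mostly with a low value. They report only what shows in the picture. A call takes as long as a camera call. They do not tell look-alikes from the thing itself.
- nets.look_for(name, camera): "location" ([x, y, z] in m, in world coordinates, good to about 4 mm: the middle of the surface that is visible of it).
- nets.silhouettes(name, camera): "mask" (384x512 bool, what is visible of it).
The state is a dict: "clock": time; "joints": joint angles; "qvel": joint speeds; "tau": joint torques, N m; "tcp_pos": TCP position; "orientation": TCP orientation; "contact_force": force on the tool from outside, world axes, zero at the start; "moment": the same for the moment, N m; "grip_width": finger opening in m.
Only numpy, scipy, OpenCV 4.12 (cv2) and the standard library are available. Lean on these libraries where they do the work, as an engineer would, in place of code of your own. Each camera call takes 0.05 s, during which the arm holds its last target. There are 200 camera calls.

## Working session

There is one attempt and no reset: what is moved stays moved. The work goes in short steps, Python scripts to look and compute and a shell command to move; the robot and the scene stay as the last step left them, time stands still between calls to the robot, and variables do not carry over. Pictures are saved under pics/ and viewed, about 8 in all and at most 12, crops included, and the job is handed in when it is done.

```bash
mkdir -p pics; ls; cat > h.py <<'E'
import numpy as np, cv2
from bench import r, viewer, nets
def save(name,cam):
    p,d=viewer.grab_frame(cam); cv2.imwrite(f'pics/{name}.png',p[:,:,::-1]); return p,d
def proj(P,c):
    P=np.atleast_2d(P); q=(c['world_to_cam']@np.c_[P,np.ones(len(P))].T).T[:,:3]*[1,-1,-1]
    return cv2.projectPoints(q,np.zeros(3),np.zeros(3),np.array(c['mtx']),np.array(c['distortion'],float))[0].reshape(-1,2)
def unproj(uv,d,c):
    uv=np.atleast_2d(uv).astype(float)
    n=cv2.undistortPoints(uv.reshape(-1,1,2),np.array(c['mtx']),np.array(c['distortion'],float)).reshape(-1,2)
    z=np.array(d).reshape(-1); q=np.c_[n[:,0]*z,-n[:,1]*z,-z,np.ones(len(z))]
    return (np.linalg.inv(c['world_to_cam'])@q.T).T[:,:3]
E
python3 - <<'E'
from h import *
o=r.get_obs(); print({k:np.round(v,3) for k,v in o.items()})
ims=[]
for c in('scene','top'):
    p,d=save('a_'+c,c); ims.append(p); np.save('d_'+c,d)
    for n in('dispenser','cup','key_top','key','spare_cup','can'):
        print(c,n,[(np.round(x['location'],3).tolist(),round(x['score'],2)) for x in nets.look_for(n,c)][:5])
cv2.imwrite('pics/a.png',cv2.resize(np.vstack([ims[1]]),(800,600))[:,:,::-1])
E
```

```text
pics
{'clock': np.float64(0.0), 'joints': array([ 1.071,  0.478,  0.022,  1.556, -0.011,  1.109, -0.083]), 'qvel': array([-0.002,  0.001, -0.001,  0.   ,  0.001,  0.001, -0.   ]), 'tau': array([ 1.0000e-03, -5.9646e+01,  1.6080e+00, -2.8121e+01,  1.2000e-02,
        9.0000e-03, -0.0000e+00]), 'tcp_pos': array([ 0.257, -0.623,  0.23 ]), 'orientation': array([ 2.007,  0.4  , -2.008]), 'contact_force': array([-0.698, -0.115, -1.146]), 'moment': array([ 0.015, -0.032,  0.007]), 'grip_width': np.float64(0.085)}
scene dispenser [([0.646, -0.117, 0.047], 0.64), ([0.599, 0.363, 0.095], 0.41)]
scene cup [([0.466, -0.222, 0.033], 0.71), ([0.511, 0.029, 0.033], 0.63), ([0.466, -0.423, 0.07], 0.58), ([0.554, -0.23, 0.034], 0.54), ([0.596, -0.098, 0.056], 0.5)]
scene key_top []
scene key [([0.519, -0.147, 0.046], 0.53), ([0.6, 0.363, 0.094], 0.32)]
scene spare_cup [([0.62, -0.012, 0.035], 0.81)]
scene can [([0.644, -0.222, 0.047], 0.96), ([0.463, -0.424, 0.073], 0.55)]
top dispenser [([0.609, -0.108, 0.045], 0.98)]
top cup [([0.455, -0.226, 0.032], 0.79), ([0.503, 0.029, 0.037], 0.66), ([0.622, -0.218, 0.053], 0.58), ([0.545, -0.23, 0.034], 0.52)]
top key_top [([0.512, -0.14, 0.048], 0.51)]
top key [([0.507, -0.141, 0.039], 0.63), ([0.694, -0.02, 0.078], 0.37)]
top spare_cup [([0.62, -0.011, 0.031], 0.68)]
top can [([0.624, -0.219, 0.051], 0.51)]
```

View pics/a.png

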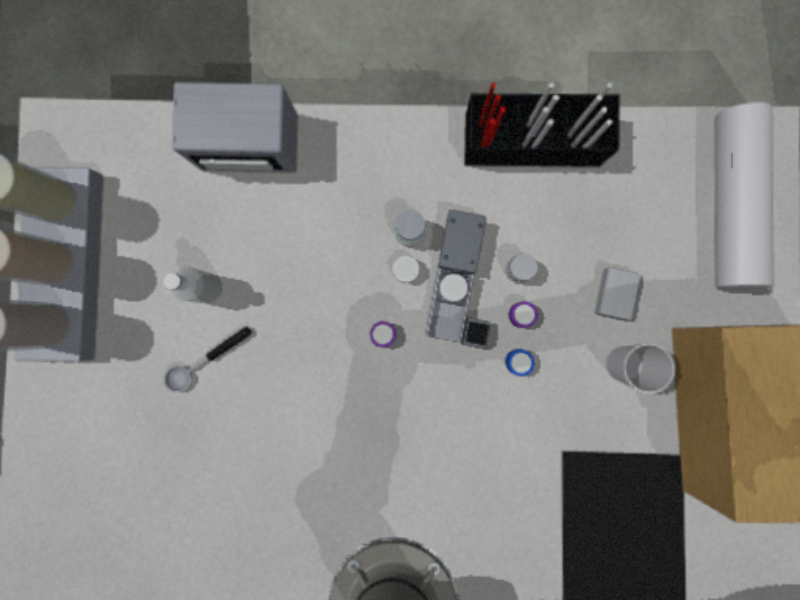

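View pics/a_scene.png

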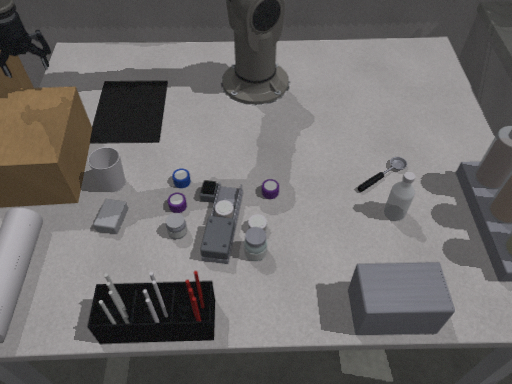

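The top view (800x600) shows the dispenser with its mouth towards the robot. The white cup is in the lane at about (453,288), the black key at (477,334) and the housing at (462,240). The spare white cup is outside at (405,268); the blue and purple look-alikes are at (520,362), (523,314) and (383,334). The cup meant is the white one inside the lane. Next I'll fit the dispenser's pose and confirm it in a crop.

```bash
python3 - <<'E'
from h import *
from scipy.optimize import least_squares
est={}
for cam in('top','scene'):
    c=viewer.calibration(cam); d=np.load(f'd_{cam}.npy'); im=cv2.imread(f'pics/a_{cam}.png')
    v,u=np.mgrid[:384,:512]; P=unproj(np.c_[u.ravel(),v.ravel()],d.ravel(),c); ok=d.ravel()>0
    X=P.reshape(384,512,3)
    w=ok&(abs(P[:,0]-.6)<.16)&(abs(P[:,1]+.12)<.14)
    print(cam,'table z',np.median(P[w&(P[:,2]<.015),2]))
    roi=ok&(P[:,0]>.47)&(P[:,0]<.80)&(P[:,1]>-.18)&(P[:,1]<-.05)
    # housing top
    g=im.reshape(-1,3).astype(float)
    hm=roi&(abs(P[:,2]-.056)<.006)&(P[:,0]>.61); H=P[hm][:,:2].astype(np.float32)
    print('housing',len(H),cv2.minAreaRect(H))
    km=roi&(g.max(1)<45)&(P[:,2]>.036)&(P[:,0]<.56); print('key',km.sum(),P[km].mean(0), np.ptp(P[km],axis=0))
    lm=roi&(g.min(1)>185)&(P[:,2]>.04)&(P[:,0]<.64)&(P[:,0]>.55); print('lid',lm.sum(),P[lm].mean(0),np.ptp(P[lm],axis=0))
    pts=np.array([[116,0],[30,0],[-45,-58]])/1e3; obs=np.array([cv2.minAreaRect(H)[0],P[lm][:,:2].mean(0),P[km][:,:2].mean(0)])
    f=lambda q:(pts@np.array([[np.cos(q[2]),np.sin(q[2])],[-np.sin(q[2]),np.cos(q[2])]])+q[:2]-obs)
    s=least_squares(lambda q:f(q).ravel(),[.56,-.11,0]); print('pose',s.x,'res',np.round(f(s.x)*1e3,1).tolist())
    q=s.x;R=lambda a:np.array([a[0]*np.cos(q[2])-a[1]*np.sin(q[2])+q[0],a[0]*np.sin(q[2])+a[1]*np.cos(q[2])+q[1],a[2]])
    print('lane_stop',R([-.045,0,.02]),'key',R([-.045,-.058,.045]))
    pr=proj([R(a) for a in([-.045,0,.02],[-.068,0,.02],[-.045,-.058,.045],[-.064,-.041,.045],[-.026,-.075,.045],[.03,0,.052],[.062,-.032,.056],[.062,.032,.056],[.17,-.032,.056],[.17,.032,.056],[-.068,.032,.041],[-.068,-.032,.041])],c)
    m=pr.min(0).astype(int)-15; M=pr.max(0).astype(int)+25
    cr=cv2.resize(im[m[1]:M[1],m[0]:M[0]],None,fx=5,fy=5,interpolation=cv2.INTER_CUBIC)
    for a in pr: cv2.circle(cr,tuple(((a-m+.5)*5).astype(int).tolist()),3,(0,255,0),-1)
    cr=cr[:600]; cr=cr if cr.shape[1]<390 else cr[:,:390]
    est[cam]=cv2.copyMakeBorder(cr,0,600-cr.shape[0],0,390-cr.shape[1],cv2.BORDER_CONSTANT)
cv2.imwrite('pics/fit.png',np.hstack([est['top'],est['scene']]))
from scipy.spatial.transform import Rotation as Ro
print(Ro.from_rotvec(r.get_obs()['orientation']).as_matrix().round(3))
E
```

```text
top table z -0.0008868054685313709
housing 910 ((0.6717384457588196, -0.11479782313108444), (0.06992000341415405, 0.11160190403461456), 80.21754455566406)
key 150 [ 0.50477623 -0.14443271  0.04428093] [0.03965623 0.03503069 0.00945844]
lid 31 [ 0.58417356 -0.09724205  0.0510002 ] [0.04348236 0.04004453 0.00817475]
pose [ 0.55687536 -0.09420756 -0.16553438] res [[-0.4, 1.5], [2.3, -1.9], [-1.8, 0.4]]
lane_stop [ 0.51249049 -0.08679249  0.02      ] key [ 0.50293328 -0.14399966  0.045     ]
scene table z 0.0006213201747304886
housing 1008 ((0.669908344745636, -0.11347363889217377), (0.07017490267753601, 0.12466034293174744), 80.7384033203125)
key 135 [ 0.51203353 -0.14333771  0.04471333] [0.03893058 0.0382381  0.01326663]<stdin>:16: RuntimeWarning: Mean of empty slice.
  ret = um.true_divide(
Traceback (most recent call last):
ValueError: zero-size array to reduction operation maximum which has no identity
```

```bash
cat >> h.py <<'E'
from scipy.spatial.transform import Rotation as Ro
def plan(lx,yaw,side=None):
    """tool-frame shift to world TCP target lx with tool y along dispenser y (turn first about x)"""
    o=r.get_obs(); R=Ro.from_rotvec(o['orientation']).as_matrix()
    print('clock',o['clock'],'tcp',np.round(o['tcp_pos'],4),'F',np.round(o['contact_force'],1),'w',round(float(o['grip_width']),4)); print(R.round(4))
    for s in(1,-1):
        t=s*np.array([-np.sin(yaw),np.cos(yaw),0]); a=np.arctan2(t@R[:,2],t@R[:,1])
        R2=R@Ro.from_rotvec([a,0,0]).as_matrix()
        print('turn',round(a,4),'shift mm before turn',((lx-o['tcp_pos'])@R*1e3).round(1),'after turn',((lx-o['tcp_pos'])@R2*1e3).round(1))
E
python3 -c "
from h import *
plan(np.array([.508,-.115,.18]),-.167)"
```

```text
clock 0.7 tcp [ 0.2578 -0.6239  0.2313] F [-1.3  0.1 -0.2] w 0.0854
[[ 0.      0.3818 -0.9243]
 [-0.     -0.9243 -0.3818]
 [-1.      0.     -0.    ]]
turn -2.5829 shift mm before turn [  51.3 -374.8 -425.6] after turn [ 51.3 543.4 162.2]
turn 0.5587 shift mm before turn [  51.3 -374.8 -425.6] after turn [  51.3 -543.4 -162.2]
```

```bash
python3 - <<'E'
from h import *
for cam in('top','scene'):
    c=viewer.calibration(cam); d=np.load(f'd_{cam}.npy')
    print(cam,'tcp px',proj([.258,-.624,.231],c),'campos',np.linalg.inv(c['world_to_cam'])[:3,3])
    v,u=np.mgrid[:384,:512]; P=unproj(np.c_[u.ravel(),v.ravel()],d.ravel(),c); P=P[d.ravel()>0]
    w=P[(P[:,1]<-.25)&(P[:,1]>-1)&(P[:,0]>.1)&(P[:,0]<.75)&(P[:,2]>.02)]
    for i in np.arange(.1,.75,.05):
        s=''
        for j in np.arange(-.25,-.95,-.05):
            k=w[(abs(w[:,0]-i-.025)<.025)&(abs(w[:,1]-j+.025)<.025)]; s+=f'{k[:,2].max()*1000 if len(k) else 0:5.0f}'
        print(f'{i:.2f}',s)
E
cat > v.py <<'E'
E
python3 -c "
import cv2,numpy as np
a=cv2.imread('pics/a_scene.png')[:260,:300];cv2.imwrite('pics/box.png',cv2.resize(a,(690,598)))"
```

```text
top tcp px [[532.92512288 330.92866981]] campos [ 0.51124186 -0.02655857  1.05188832]
0.10     0    0    0    0    0    0    0    0    0    0    0    0    0    0
0.15     0    0    0    0    0    0    0    0    0    0    0    0    0    0
0.20     0    0    0    0    0  172  173  174    0    0    0    0    0    0
0.25     0    0    0    0    0  174  174  174    0    0    0    0    0    0
0.30     0    0    0    0    0  174  174  174    0    0    0    0    0    0
0.35     0    0    0    0    0  173  173  174    0    0    0    0    0    0
0.40    29    0  112  113  111  174  174  173    0    0    0    0    0    0
0.45     0    0  113  113  111  173  174  173    0    0    0    0    0    0
0.50    33    0   38   38    0  173  174  172    0   41    0    0    0    0
0.55    34    0   40   38    0    0   80   88   63    0    0    0    0    0
0.60    50    0   37   40    0    0   85   91   74    0    0    0    0    0
0.65     0    0    0    0    0    0   85   92   75    0    0    0    0    0
0.70     0    0    0    0    0    0   87   92   75    0    0    0    0    0
scene tcp px [[29.5423919 
[... 347 characters left out ...]
0    0    0    0
0.30     0    0    0    0    0  175  175  381  176  175    0    0    0    0
0.35     0    0    0    0    0  176  175  175  174  170    0    0    0    0
0.40    30    0  114  114  112  176  176  175  175    0    0    0    0    0
0.45    33    0  113  114  113  175  176  177  175    0    0    0    0    0
0.50    35    0   38   40    0  175  175  174  172   44    0    0    0    0
0.55    35    0   41   40    0    0   66   81    0    0    0    0    0    0
0.60    32    0   40   41    0    0   88   93   77    0    0    0    0    0
0.65     0    0    0    0    0    0   89   93   75    0    0    0    0    0
0.70     0    0    0    0    0    0   87   94    0    0    0    0    0    0
```

View pics/box.png

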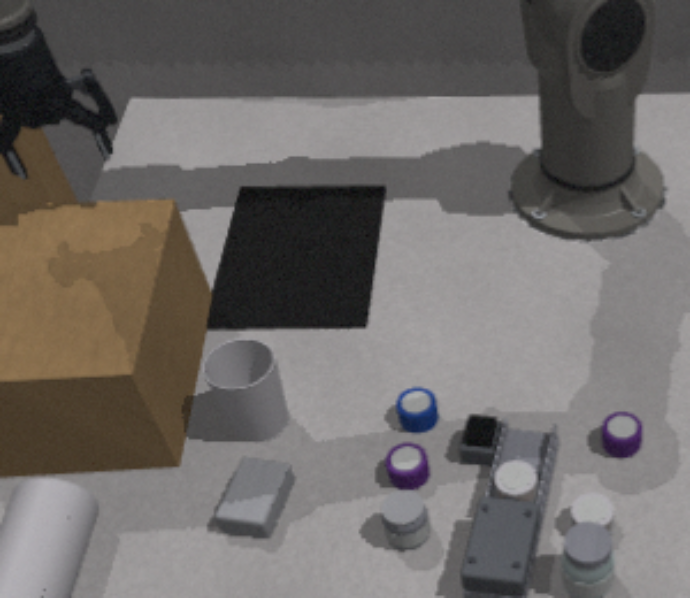

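The grip starts 56 mm above a 175 mm wooden crate (left in the crop). The black key at (482,430) and the white cup in the lane at (515,480) are confirmed. I'll cross at constant height and then turn.

```bash
python3 -m pendant '[45,0,-31,-35.5,0, 45,0,-31,-35.5,0, 45,0,-31,-35.5,0, 45,0,-31,-35.5,0, 45,0,-31,-35.5,0, 45,0,-31,-35.5,0, 45,0,-31,-35.5,0, 45,0,-31,-35.5,0, 45,0,-31,-35.5,0, 45,0,-31,-35.5,0, 45,0,-31,-35.5,0, 45,0,-31,-35.5,0, 45,12,0,0,0.14, 45,12,0,0,0.14, 45,12,0,0,0.14, 45,12,0,0,0.14, 45,0,0,0,0, 45,0,0,0,0]' 20
python3 - <<'E'
from h import *
plan(np.array([.508,-.115,.13]),-.167)
p,d=save('w1','wrist'); np.save('d_w1',d)
c=viewer.calibration('wrist')
q=[.5569,-.0942,-.167]
R=lambda a:np.array([a[0]*np.cos(q[2])-a[1]*np.sin(q[2])+q[0],a[0]*np.sin(q[2])+a[1]*np.cos(q[2])+q[1],a[2]])
pr=proj([R(a) for a in([-.045,0,.02],[-.068,0,.02],[-.045,-.058,.045],[-.064,-.041,.045],[-.026,-.041,.045],[-.064,-.075,.045],[-.026,-.075,.045],[.03,0,.052],[.062,-.032,.056],[.062,.032,.056],[.17,-.032,.056],[-.068,.032,.041],[-.068,-.032,.041])],c)
print(pr.round().tolist())
im=cv2.resize(p[:,:,::-1],(800,600))
for a in pr: cv2.circle(im,tuple(((a+.5)*800/512).astype(int).tolist()),3,(0,255,0),-1)
cv2.imwrite('pics/w1f.png',im)
E
```

```text
clock: 2.95
tcp_pos: [0.5098, -0.1174, 0.1838]
orientation: [-2.136, 0.177, 2.134]
contact_force: [-0.0, 0.7, -0.3]
grip_width: 0.0451
clock 2.95 tcp [ 0.5098 -0.1174  0.1838] F [-0.   0.7 -0.3] w 0.0451
[[ 7.000e-04 -1.648e-01 -9.863e-01]
 [-1.000e-04 -9.863e-01  1.648e-01]
 [-1.000e+00  0.000e+00 -8.000e-04]]
turn -3.1402 shift mm before turn [53.8 -2.1  2.2] after turn [53.8  2.1 -2.2]
turn 0.0014 shift mm before turn [53.8 -2.1  2.2] after turn [53.8 -2.1  2.2]
[[229.0, 176.0], [230.0, 198.0], [292.0, 183.0], [273.0, 203.0], [273.0, 162.0], [311.0, 203.0], [313.0, 162.0], [223.0, 95.0], [264.0, 51.0], [179.0, 51.0], [264.0, -123.0], [193.0, 206.0], [263.0, 206.0]]
```

View pics/w1f.png

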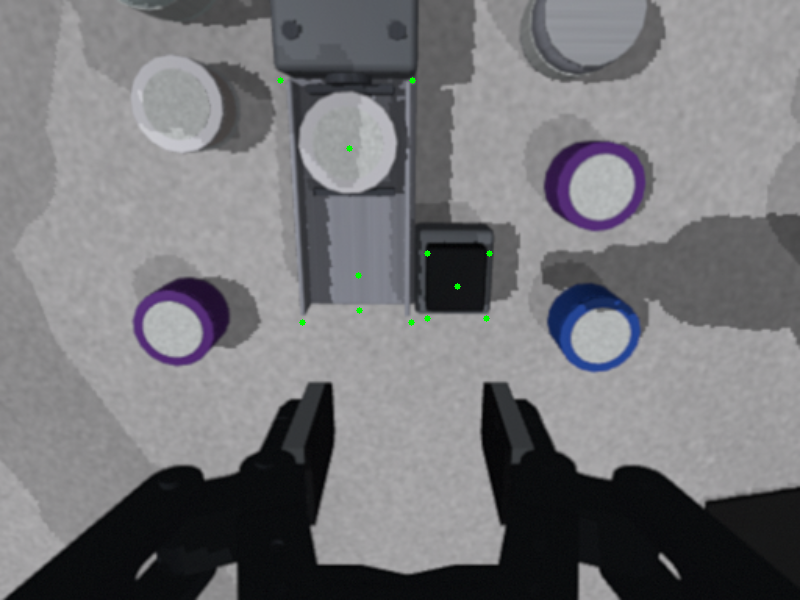

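The wrist view agrees laterally: the key spans (426–490, 242–312) and the lane walls are at 303 and 411. It puts the dispenser about 4 mm further along +x than my fit. I'll correct for that, open to 50 mm so the tips stand about 57 mm apart, and go down to just above the key.

```bash
python3 -m pendant '[50,20,-1.6,-1.4,0, 50,30,0,0,0, 50,30,0,0,0, 50,30,0,0,0, 50,16,0,0,0, 50,0,0,0,0, 50,0,0,0,0]'
python3 - <<'E'
from h import *
plan(np.array([.5114,-.116,.027]),-.167)
p,d=save('w2','wrist'); s,_=save('s2','scene')
a=cv2.resize(p[40:340,106:406],(400,400)); b=cv2.resize(s[160:260,170:270],(400,400),interpolation=cv2.INTER_CUBIC)
cv2.imwrite('pics/c2.png',np.hstack([a,b])[:,:,::-1])
E
```

```text
clock: 3.88
tcp_pos: [0.512, -0.1162, 0.0584]
orientation: [-2.136, 0.18, 2.132]
contact_force: [0.8, 0.0, 0.1]
grip_width: 0.0502
clock 3.875 tcp [ 0.512  -0.1162  0.0584] F [0.8 0.  0.1] w 0.0502
[[ 1.800e-03 -1.672e-01 -9.859e-01]
 [-2.000e-04 -9.859e-01  1.672e-01]
 [-1.000e+00 -1.000e-04 -1.800e-03]]
turn 3.1406 shift mm before turn [31.4 -0.1  0.7] after turn [31.4  0.1 -0.7]
turn -0.001 shift mm before turn [31.4 -0.1  0.7] after turn [31.4 -0.1  0.7]
```

View pics/c2.png

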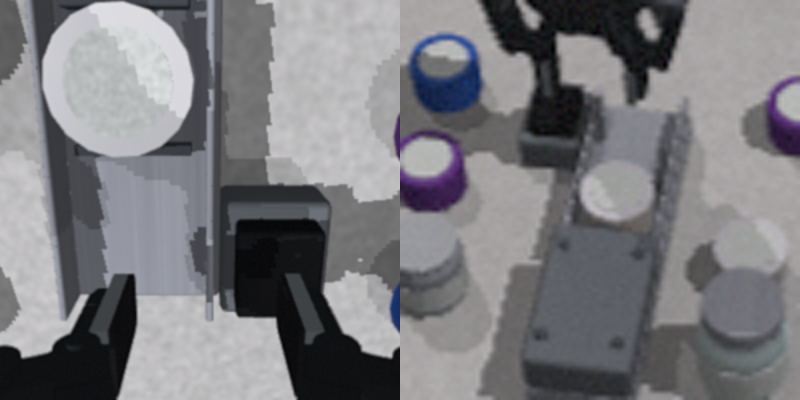

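```bash
python3 - <<'E'
from h import *
c=viewer.calibration('wrist'); W=np.linalg.inv(c['world_to_cam'])
def atz(uv,z):
    p=unproj([uv],[1.],c)[0]; o=W[:3,3]; return o+(p-o)*(z-o[2])/(p[2]-o[2])
t=r.get_obs()['tcp_pos']; e=np.array([np.cos(-.167),np.sin(-.167)]); n=np.array([-e[1],e[0]])
f=lambda u,v,z:(lambda P:(round(1e3*(P[:2]-t[:2])@e,1),round(1e3*(P[:2]-t[:2])@n,1)))(atz((106+u*.75,40+v*.75),z))
for nm,u,v,z in(('key fl',237,220,.045),('key fr',325,220,.045),('key nl',237,317,.045),('tipL',135,275,.063),('tipR',280,275,.063),('mouth floorL',80,295,.02),('wallend R top',210,320,.041),('wallend L top',66,320,.041),('cup lid',118,78,.052)): print(nm,f(u,v,z))
print(t)
E
```

```text
key fl (np.float64(22.8), np.float64(-10.8))
key fr (np.float64(22.8), np.float64(-43.9))
key nl (np.float64(-18.9), np.float64(-11.7))
tipL (np.float64(9.2), np.float64(25.3))
tipR (np.float64(9.1), np.float64(-24.8))
mouth floorL (np.float64(-23.1), np.float64(59.0))
wallend R top (np.float64(-22.9), np.float64(-0.9))
wallend L top (np.float64(-23.0), np.float64(59.2))
cup lid (np.float64(74.4), np.float64(29.3))
[ 0.51204842 -0.11618437  0.05846201]
```

The measured alignment is good: in dispenser axes the TCP is at x ≈ -45 mm, the lane finger is on the centre line, and the other finger is over the key. Now I press in stages.

```bash
python3 -m pendant '[50,6,0,0,0, 50,6,0,0,0, 50,3,0,0,0, 50,0,0,0,0]'
```

```text
clock: 4.47
tcp_pos: [0.5107, -0.116, 0.042]
orientation: [-2.133, 0.18, 2.135]
contact_force: [-0.9, 0.4, 1.0]
grip_width: 0.0503
```

```bash
python3 -m pendant '[50,3,0,0,0, 50,3,0,0,0, 50,0,0,0,0]'
```

```text
clock: 4.85
tcp_pos: [0.5109, -0.116, 0.0361]
orientation: [-2.133, 0.18, 2.134]
contact_force: [-2.0, 0.4, 2.9]
grip_width: 0.0501
```

```bash
python3 -m pendant '[50,4,0,0,0, 50,4,0,0,0, 50,1,0,0,0, 50,0,0,0,0]'
```

```text
clock: 5.35
tcp_pos: [0.511, -0.1161, 0.0287]
orientation: [-2.134, 0.18, 2.134]
contact_force: [-8.0, 0.9, 22.5]
grip_width: 0.05
```

```bash
python3 - <<'E'
from h import *
p,d=save('w3','wrist'); s,_=save('s3','scene')
a=cv2.resize(p[40:340,106:406],(400,400)); b=cv2.resize(s[160:260,170:270],(400,400),interpolation=cv2.INTER_CUBIC)
cv2.imwrite('pics/c3.png',np.hstack([a,b])[:,:,::-1])
plan(np.array([.5114,-.116,.027]),-.167)
c=viewer.calibration('wrist')
for cam in('wrist','scene'):print(cam,[(np.round(x['location'],4).tolist(),round(x['score'],2)) for n in('cup','key') for x in nets.look_for(n,cam)])
E
```

```text
clock 5.45 tcp [ 0.511  -0.1161  0.0287] F [-8.1  1.1 23.4] w 0.05
[[-2.000e-04 -1.674e-01 -9.859e-01]
 [-6.000e-04 -9.859e-01  1.674e-01]
 [-1.000e+00  6.000e-04  1.000e-04]]
turn 3.1404 shift mm before turn [ 1.7 -0.2 -0.3] after turn [1.7 0.2 0.3]
turn -0.0012 shift mm before turn [ 1.7 -0.2 -0.3] after turn [ 1.7 -0.2 -0.3]
wrist [([0.5546, -0.0981, 0.057], 0.87), ([0.507, 0.0079, 0.0251], 0.67), ([0.4693, -0.2201, 0.0321], 0.67), ([0.548, -0.2201, 0.032], 0.63), ([0.5157, -0.1401, 0.0306], 0.71)]
scene [([0.5568, -0.2295, 0.033], 0.85), ([0.5113, 0.026, 0.0333], 0.79), ([0.4646, -0.2252, 0.0332], 0.57), ([0.5576, -0.0916, 0.0552], 0.53), ([0.6406, -0.2255, 0.0457], 0.2), ([0.6236, -0.0096, 0.0342], 0.4)]
```

View pics/c3.png

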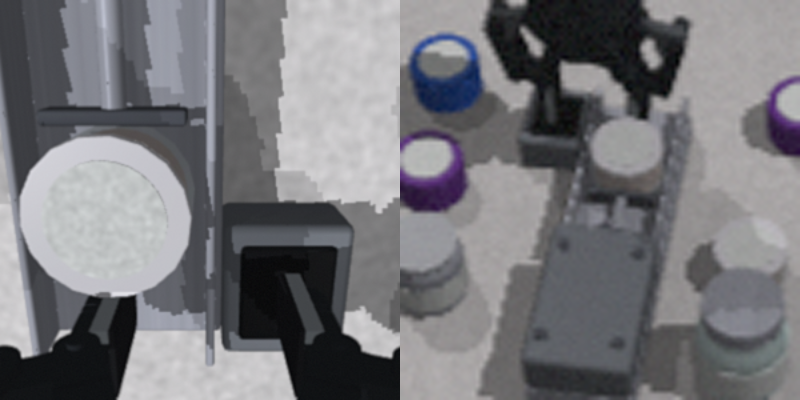

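The cup is against the lane finger, with the follower behind it, and the key is sunk in its block. I'll check the lid's tilt and the key's height from depth.

```bash
python3 - <<'E'
from h import *
for k in range(2):
  p,d=viewer.grab_frame('wrist'); c=viewer.calibration('wrist')
  v,u=np.mgrid[:384,:512]; P=unproj(np.c_[u.ravel(),v.ravel()],d.ravel(),c); U,V=(u.ravel()-106)/.75,(v.ravel()-40)/.75
  def box(a,b,e,f): return P[(U>a)&(U<b)&(V>e)&(V<f)&(d.ravel()>0)]
  L=P[((U-105)**2+(V-215)**2<50**2)&(d.ravel()>0)]
  A=np.c_[L[:,:2]-L[:,:2].mean(0),np.ones(len(L))]; s=np.linalg.lstsq(A,L[:,2],rcond=None)[0]
  print('lid plane slope deg',np.degrees(s[:2]).round(2),'z',s[2].round(4),'rms',np.std(A@s-L[:,2]).round(4))
  for n,b in(('key',(248,270,260,320)),('block rim top',(240,330,210,235)),('floor',(145,175,310,322))):
    q=box(*b); print(n,len(q),np.median(q[:,2]).round(4))
print(r.get_obs()['contact_force'],r.get_obs()['tcp_pos'])
E
```

```text
lid plane slope deg [-0.34 -0.02] z 0.0524 rms 0.0006
key 702 0.0316
block rim top 1266 0.0265
floor 206 0.0198
lid plane slope deg [-0.32 -0.03] z 0.0524 rms 0.0006
key 704 0.0316
block rim top 1265 0.0266
floor 206 0.0198
[-8.33731159  2.43141278 21.99529637] [ 0.51102784 -0.11614101  0.02866544]
```

The key top is at 31.6 mm (fully down is 32), the lid is level at 52.4 mm, and the forces are steady. Handing in.

```bash
python3 -c "
from h import *
print(r.get_obs()['clock']); print(r.hand_in())"
```

```text
5.75
the job is handed in; nothing more can be done
None
```

The job is done and was handed in at 5.75 s, with the key held down and the cup trapped in the lane. With the jaws 50 mm apart, one finger pressed the ejector key. The other stood on the lane's centre line at lane_stop and stopped the cup.

**Last checks:**
- **Key:** its top measured 31.6 mm above the counter, against 32 mm for fully down. The push was steady at about 22 N.
- **Cup:** it stands upright inside the lane, against the finger. The lid was at 52.4 mm and tilted about 0.3°, which is within the measuring error.
- **Bystanders:** the ones visible near the dispenser in the last picture looked unmoved. I did not re-measure the ones farther off.

**Disagreements:**
- My first fit from the top camera put the dispenser about 4 mm too near the robot along the lane. I corrected this from the wrist view before pressing.
- The sideways wrist force of about 8 N is more than the 2–3 N I expected from the cup alone. I took the rest to be friction at the key, but did not check it. It stayed steady.

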